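# Bolt down the lid of a culture jar in crisscross order

## Task

Close the clear culture jar: first bring its four T-handles just snug by feel, working crosswise (after one handle take the one opposite, then the other pair), then go round once more crosswise and turn each one fully tight, firm but without overtightening, for the acrylic lid cracks. Never tighten one handle fully while another is still loose. Leave the other things on the bench where they are.

Things in the scene. Friction and masses are not known exactly. Their poses are not given: they have to be found in the camera images.
- jar: the culture jar, fixed to the bench: square aluminium base plate 200 mm wide and 10 mm high, clear acrylic cylinder 150 mm across, flange 220 mm across whose top is 127 mm above the bench. Origin under its centre on the bench, z up; the four studs stand at its +x, +y, -x and -y sides, 88 mm from its axis.
- lid: the clear acrylic lid, a disc 220 mm across and 12 mm thick, on an orange gasket on the flange. Origin at the centre of its underside, 131 mm above the bench; its top is at 143 mm. In its middle stands a vent with a blue bar handle (42 x 10 mm, top 193 mm above the bench); a brass nipple 10 mm thick stands up 20 mm, 37 mm from the axis, between T-handles 1 and 2.
- knob1: T-handle 1 of the lid, at the jar's +x side, opposite T-handle 3. Origin on its vertical axis at its underside, about 147 mm above the bench; x along its cross bar, z up. All four alike: steel foot 26 mm across, black hub 18 mm across and 38 mm high, 10 mm steel cross bar at 28 mm height, at each end of it a black ball 18 mm across, ball centres 38 mm from the axis.
- knob2: T-handle 2 of the lid, at the jar's +y side, opposite T-handle 4. Origin on its vertical axis at its underside, about 147 mm above the bench; x along its cross bar, z up. Turning any of the four clockwise seen from above tightens it and lowers it 1 mm per rad. Each starts hand-loose: it runs free (0.08 N m) for an unknown 0.1 to 0.9 rad, then bites at 0.38 N m.
- knob3: T-handle 3 of the lid, at the jar's -x side, opposite T-handle 1. Origin on its vertical axis at its underside, about 147 mm above the bench; x along its cross bar, z up. Past the bite the torque of any handle rises 0.30 N m per rad: snug is 0.42 to 0.52 N m, fully tight about 0.66 (0.59 to 0.73), above 0.80 the lid cracks. A handle stays where it is left.
- knob4: T-handle 4 of the lid, at the jar's -y side, opposite T-handle 2. Origin on its vertical axis at its underside, about 147 mm above the bench; x along its cross bar, z up. Push on a ball, level and square to the bar, of any handle: 2 N free, 10 N bite, 12 N snug, 17 N fully tight, 21 N too much; held still it reads 1 to 3 N less. Heights are too coarse for this (tenths of a mm): feel it.
- rack_yellow: The yellow tube rack, 125 x 215 x 26 mm, stands flat; a bystander. Origin at the middle of its underside.
- rack_white: The white tube rack, 125 x 215 x 26 mm, stands flat; a bystander. Origin at the middle of its underside.
- dishes: A stack of three closed petri dishes, 92 mm across, 46 mm high; a bystander. Origin at the middle of its underside.
- spare_gasket: A spare orange gasket ring lying flat, 162 mm across, 5 mm high; a bystander. Origin at the middle of its underside.
- spare_handle: A spare T-handle like those on the jar, standing on its thrust face, 37 mm high, 94 mm long; a bystander, not on the jar. Origin at the middle of its underside.
- forceps: Steel forceps lying flat, 130 mm long, 5 mm high; a bystander. Origin at the middle of its underside.
- wash_bottle: A white bottle with a red cap, 64 mm across, 150 mm high; a bystander. Origin at the middle of its underside.

How it is judged:
On the way, in this order (a step that is already met when the one before it is completed fails the run):
1. all four T-handles are snug (each has bitten and is turned at least 0.05 rad under load) (z of each of knob1, knob2, knob3, knob4 in the frame of jar below 0.14695 m), for 0.1 s.
2. all four T-handles are fully tight, none too much (z of knob1 in the frame of jar between 0.1458 and 0.14635 m and z of knob2 in the frame of jar between 0.1458 and 0.14635 m and z of knob3 in the frame of jar between 0.1458 and 0.14635 m and z of knob4 in the frame of jar between 0.1458 and 0.14635 m), for 0.1 s.
At the end, for the whole second after the job is handed in: each of the four T-handles is fully tight: it has been turned 0.65 to 1.20 rad past its bite (felt as 0.575 to 0.74 N m; its underside 145.80 to 146.35 mm above the bench) (all of step 2); the robot touches nothing.
It fails at once if a T-handle is overtightened and the lid cracks (more than 1.4 rad past its bite, 0.80 N m) (z of any of knob1, knob2, knob3, knob4 in the frame of jar below 0.1456 m).
It fails at once if a T-handle is fully tight (0.65 rad past its bite) while another has not yet bitten ((z of knob1 in the frame of jar below 0.14635 m and z of any of knob2, knob3, knob4 in the frame of jar above 0.147 m) or (z of knob2 in the frame of jar below 0.14635 m and z of any of knob1, knob3, knob4 in the frame of jar above 0.147 m) or (z of knob3 in the frame of jar below 0.14635 m and z of any of knob1, knob2, knob4 in the frame of jar above 0.147 m) or (z of knob4 in the frame of jar below 0.14635 m and z of any of knob1, knob2, knob3 in the frame of jar above 0.147 m)).
It fails at once if the order is not crosswise: two neighbours are snug (fully tight) while neither of their opposites has bitten (is nearly fully tight) ((z of each of knob1, knob2 in the frame of jar below 0.1469 m and z of each of knob3, knob4 in the frame of jar above 0.147 m) or (z of each of knob2, knob3 in the frame of jar below 0.1469 m and z of each of knob4, knob1 in the frame of jar above 0.147 m) or (z of each of knob3, knob4 in the frame of jar below 0.1469 m and z of each of knob1, knob2 in the frame of jar above 0.147 m) or (z of each of knob4, knob1 in the frame of jar below 0.1469 m and z of each of knob2, knob3 in the frame of jar above 0.147 m) or (z of each of knob1, knob2 in the frame of jar below 0.14635 m and z of each of knob3, knob4 in the frame of jar above 0.1465 m) or (z of each of knob2, knob3 in the frame of jar below 0.14635 m and z of each of knob4, knob1 in the frame of jar above 0.1465 m) or (z of each of knob3, knob4 in the frame of jar below 0.14635 m and z of each of knob1, knob2 in the frame of jar above 0.1465 m) or (z of each of knob4, knob1 in the frame of jar below 0.14635 m and z of each of knob2, knob3 in the frame of jar above 0.1465 m)).
It fails at once if another thing on the bench is pushed more than 30 mm (distance of any of rack_yellow, rack_white, dishes, spare_gasket, spare_handle, forceps, wash_bottle from where it was at the start of the episode above 0.03 m).
It also fails if it takes over 72 s, if anything falls off the work surface, if the arm or the gripper's body presses on something with over 40 N, if the wrist force passes 120 N, or if a joint passes its speed limit or range.

## Robot

A 7-joint arm with a two-finger parallel gripper is mounted at the origin on the work surface. World frame = base frame: x ahead of the robot, y to its left, z up, the work surface at z = 0. Lengths are in m, angles in rad, forces in N, time in s.
With the tool pointing down it reaches from about 0.4 to 0.9 m from the base axis. Payload 5.5 kg.
Tool frame: the origin (TCP) lies on the centre line of the jaws, within the pads' length; the fingertips stand 25 mm ahead of it and the grasp point (between the pads) lies 6 mm ahead of it (tip_extent is the distance from the TCP to the fingertips, in m); z points along the fingers, y is the line along which they close (so a half turn about z gives the same grasp; the last joint's range is limited). The gripper opens to 85 mm and grips with 20 to 120 N. Pads are 22 mm wide; open, the fingers measure 114 mm over their backs; the gripper's body (76 mm by 85 mm) begins 54 mm behind the grasp point. The pads swing forward as they close: fully open they stand 13 mm farther back than shut.
Start: joints at [1.462, 0.501, -0.427, 1.55, 0.221, 1.138, -0.21], TCP at [0.236, -0.606, 0.256] pointing down, gripper open.
Joint ranges: [-2.88, 2.88], [-0.31, 2.03], [-1.54, 1.56], [0.2, 2.42], [-1.41, 4.55], [0.19, 2.02], [-2.57, 2.57]. Speed limits (rad/s): [2.57, 2.57, 3.14, 3.14, 3.14, 3.14, 3.14].

## Interface

Orientations are given as a rotation vector (axis times angle).
In Python, from plant import * gives the robot as it stands. The module is installed in compiled form; this text tells all that it offers.
- The arm moves only by the tool drive_tool, never from a script. Its argument "deltas" is one flat list of numbers, 5 for each row, row after row: the closure, from 0 (fully open) to 1 (shut), then the shift along the tool's x, y, z normalised to -1 to 1, where 1 is 300 mm, then the turn about the tool's z normalised to -1 to 1, where 1 is 90 degrees. In form: [gripper, tx, ty, tz, yaw, gripper, tx, ty, tz, yaw, ...]. A call has exactly 8 rows; each row shifts and turns the commanded pose from where the row before left it, along the tool's axes as they then stand; what a row does not reach is not made up. A row lasts 1/10 s, in which the tool goes at most 50 mm and 8.59 degrees, less where a joint would pass 70% of its speed; a pose out of reach is approached as far as the arm can. A call with a number of a shift or a turn outside -1 to 1 is refused whole. A call with a gripper value outside its range is refused whole. The fingers move at their own pace and stop on an object; the grip force is fixed at half the most. Time passes only in rows, so rows that do not move let the fingers close, or fill a call up. It gives the time, the measured TCP pose, the force, the opening and the grip force at its end, in the units of the state.
- get_state(): the state, without advancing time (a new reading comes with each control period).
- get_image(name): name is "side" or "top" or "wrist"; returns the picture (384x512x3 uint8, red, green, blue); there is no depth.
- camera_params(name): a dict with "K" (3x3 intrinsics, pixels), "R" (3x3) and "t" (3): a world point X has camera coordinates R X + t. Camera axes: x right, y down, z forward; pixel columns grow to the right and rows downward; lengths in m; the calibration is good to about 2 mm. A picture is of the moment at which its call begins: read the wrist's pose just before it. camera_params takes no time and is no camera call; for the wrist camera it gives the pose at the moment of the call.
- sign_off(): hands the job in; it is judged then, once.
The state is a dict: "t": time; "joint_pos": joint angles; "joint_velocities": joint speeds; "joint_torque": joint torques, N m; "position": TCP position; "eef_rot": TCP orientation; "force": force on the tool from outside, world axes, zero at the start; "wrist_torque": the same for the moment, N m; "gripper_width": opening from 0.0 (shut) to 1.0 (fully open); "grip_force": force on a finger pad.
Only numpy, scipy, OpenCV 4.12 (cv2) and the standard library are available. Lean on these libraries where they do the work, as an engineer would, in place of code of your own. Each camera call takes 0.05 s, during which the arm holds its last target. There are 200 camera calls.

## Working session

There is one attempt and no reset: what is moved stays moved. The work goes in short steps, Python scripts to look and compute and a tool call to move; the robot and the scene stay as the last step left them, time stands still between calls to the robot, and variables do not carry over. Pictures are saved under pics/ and viewed, at most 10 in all, crops included, and the job is handed in when it is done.

Besides the shell and the picture viewer there is one more tool, called after "Emit:" as name(argument=value, ...) on one line, values as JSON. drive_tool: Moves the arm, as the interface text tells. Its arguments: {"type":"object","properties":{"deltas":{"type":"array","items":{"type":"number"}}},"required":["deltas"]}

```bash
mkdir -p pics
python3 - <<'E'
from plant import *
import cv2,numpy as np
for n in("side","top"):
    im=get_image(n);cv2.imwrite(f"pics/{n}0.png",im[:,:,::-1])
    p=camera_params(n);print(n,p["K"].round(1).tolist(),p["R"].round(3).tolist(),p["t"].round(3).tolist(), (-p["R"].T@p["t"]).round(3))
s=get_state();print({k:np.round(v,3).tolist() for k,v in s.items()})
E
```

```text
side [[394.7, 0.0, 256.4], [0.0, 394.7, 196.5], [0.0, 0.0, 1.0]] [[-0.947, -0.322, 0.012], [-0.25, 0.709, -0.66], [0.204, -0.627, -0.752]] [0.478, 0.179, 1.322] [0.227 0.857 1.106]
top [[351.1, 0.0, 259.1], [0.0, 351.1, 192.6], [0.0, 0.0, 1.0]] [[-0.016, -1.0, 0.0], [-0.989, 0.016, -0.146], [0.146, -0.002, -0.989]] [0.027, 0.492, 1.316] [0.296 0.023 1.373]
{'t': 0.1, 'joint_pos': [1.462, 0.502, -0.427, 1.551, 0.221, 1.138, -0.21], 'joint_velocities': [0.002, -0.002, -0.003, -0.004, -0.0, -0.001, 0.001], 'joint_torque': [-0.011, -57.081, -5.839, -28.175, 0.01, 0.006, 0.0], 'position': [0.236, -0.605, 0.255], 'eef_rot': [-3.086, -0.58, 0.0], 'force': [-0.538, 0.08, -0.089], 'wrist_torque': [-0.053, 0.003, -0.013], 'grip_force': 0.0, 'gripper_width': 1.001}
```

View pics/top0.png

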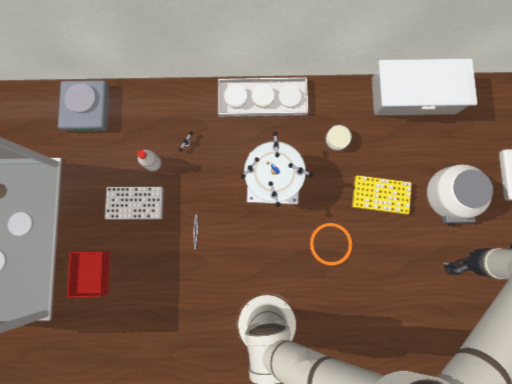

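View pics/side0.png

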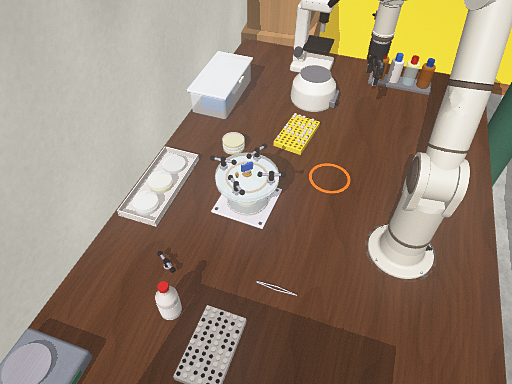

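```bash
cat > h.py <<'E'
from plant import *
import cv2,numpy as np
def ray(n,uv,z,P=None):
    p=P or camera_params(n);c=-p["R"].T@p["t"]
    d=p["R"].T@np.linalg.inv(p["K"])@np.array([uv[0],uv[1],1.]);return c+d*(z-c[2])/d[2]
def black(im,th=60): return (im.max(2)<th).astype(np.uint8)
E
python3 - <<'E'
from h import *
a=cv2.imread("pics/top0.png")[125:220,230:325];b=cv2.imread("pics/side0.png")[135:230,200:300]
cv2.imwrite("pics/c0.png",np.hstack([cv2.resize(a,(400,400),interpolation=2),cv2.resize(b,(400,400),interpolation=2)]))
im=cv2.imread("pics/top0.png");m=black(im,70);m[:125]=0;m[220:]=0;m[:,:230]=0;m[:,325:]=0
n,_,st,ce=cv2.connectedComponentsWithStats(m)
for i in range(1,n):
    if st[i,4]>4: print(st[i].tolist(),ce[i].round(1),ray("top",ce[i],.175).round(3))
E
```

```text
[273, 132, 4, 3, 11] [274.6 133.1] [ 0.684 -0.039  0.175]
[275, 142, 3, 4, 10] [276.  143.8] [ 0.645 -0.042  0.175]
[276, 153, 3, 3, 6] [276.8 154.2] [ 0.607 -0.045  0.175]
[256, 158, 2, 3, 6] [256.5 159. ] [0.591 0.027 0.175]
[289, 164, 3, 3, 6] [290.2 164.8] [ 0.568 -0.09   0.175]
[249, 166, 3, 5, 12] [250.1 167.9] [0.56  0.05  0.175]
[298, 168, 4, 5, 13] [299.8 170.2] [ 0.548 -0.123  0.175]
[308, 172, 6, 6, 21] [310.7 174.5] [ 0.533 -0.16   0.175]
[241, 174, 4, 5, 12] [242.2 176. ] [0.531 0.078 0.175]
[270, 182, 2, 3, 5] [270.4 183.2] [ 0.504 -0.02   0.175]
[273, 192, 3, 4, 9] [273.9 193.7] [ 0.468 -0.031  0.175]
[276, 203, 4, 4, 13] [277.6 204.4] [ 0.43  -0.043  0.175]
```

View pics/c0.png

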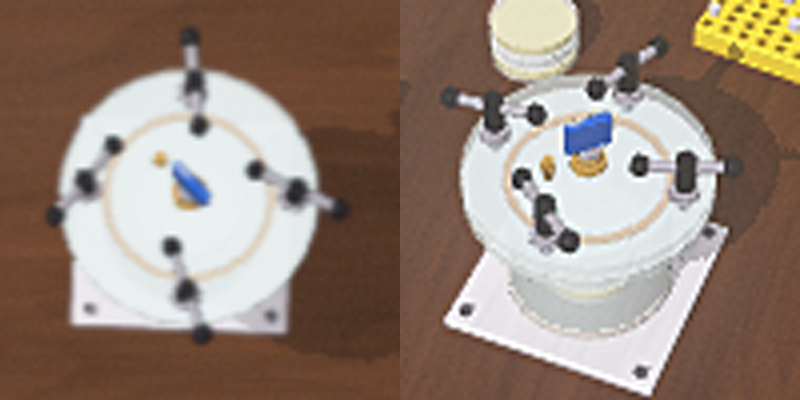

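Emit:
drive_tool(deltas=[0,0.105,-0.086,-0.03,0,0,0.105,-0.086,-0.03,0,0,0.105,-0.086,-0.03,0,0,0.105,-0.086,-0.03,0,0,0.105,-0.086,-0.03,0,0,0.105,-0.086,-0.03,0,0,0.105,-0.086,-0.03,0,0,0.105,-0.086,-0.03,0])

```text
t: 0.9
position: [0.3963, -0.32, 0.3284]
eef_rot: [-3.087, -0.581, 0.001]
force: [0.4, -1.5, -0.0]
gripper_width: 1.003
grip_force: 0.0
```

Emit:
drive_tool(deltas=[0,0.105,-0.086,-0.03,0,0,0.105,-0.086,-0.03,0,0,0.105,-0.086,-0.03,0,0,0.105,-0.086,-0.03,0,0,0.105,-0.086,-0.03,0,0,0.105,-0.086,-0.03,0,0,0.105,-0.086,-0.03,0,0,0.105,-0.086,-0.03,0])

```text
t: 1.7
position: [0.5561, -0.0365, 0.4004]
eef_rot: [3.087, 0.58, -0.001]
force: [0.2, -0.2, 0.4]
gripper_width: 1.0
grip_force: 0.0
```

```bash
cat >> h.py <<'E'
from scipy.spatial.transform import Rotation as Ro
K=dict(k1=(.644,-.042),k2=(.561,.051),k3=(.468,-.031),k4=(.551,-.124))
def st():
    s=get_state();R=Ro.from_rotvec(s["eef_rot"]).as_matrix();psi=np.degrees(np.arctan2(R[1,0],R[0,0]))
    print("t",round(s["t"],2),"p",s["position"].round(4),"psi",round(psi,2),"tilt",R[:,2].round(3),"q",np.round(s["joint_pos"],2),"F",s["force"].round(1),"M",s["wrist_torque"].round(3),"w",round(s["gripper_width"],3),"gf",round(s["grip_force"],1));return s,R
def to(x,y,z):
    s,R=st();print("delta/0.3 xyz:",(R.T@(np.array([x,y,z])-s["position"])/.3).round(4))
E
python3 - <<'E'
from h import *
st();im=get_image("wrist");cv2.imwrite("pics/w1.png",im[:,:,::-1]);to(.556,-.0365,.40)
P=camera_params("wrist")
for k,v in K.items(): c=P["R"]@np.array([*v,.185])+P["t"];u=P["K"]@c;print(k,(u[:2]/u[2]).round(1))
E
```

```text
t 1.7 p [ 0.5561 -0.0365  0.4004] psi 21.28 tilt [-0. -0. -1.] q [ 0.67  0.28 -0.81  1.58  0.2   1.37 -1.36] F [ 0.2 -0.2  0.4] M [ 0.007 -0.017 -0.013] w 1.0 gf 0.0
t 1.75 p [ 0.5587 -0.0282  0.4022] psi 21.78 tilt [ 0.004  0.005 -1.   ] q [ 0.66  0.28 -0.81  1.58  0.2   1.37 -1.36] F [1.7 5.2 3.2] M [ 0.309 -0.16  -0.011] w 1.0 gf 0.0
delta/0.3 xyz: [-0.0186  0.0223  0.0073]
k1 [295.4 105.5]
k2 [194.1 143.6]
k3 [231.9 235.5]
k4 [325.7 203.8]
```

View pics/w1.png

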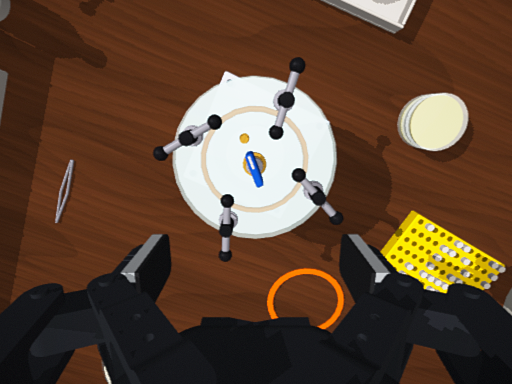

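Run:
```python
from h import *
for i in range(4): get_image("wrist")
st();P=camera_params("wrist");im=get_image("wrist");st()
m=black(im,50);m[270:]=0;m[:, :140]=0;m[:,360:]=0;m[232:,:200]=0;m[232:,250:]=0
m=cv2.morphologyEx(m,cv2.MORPH_OPEN,np.ones((3,3)))
n,_,s,ce=cv2.connectedComponentsWithStats(m)
for i in range(1,n):
    if s[i,4]>20: print(s[i].tolist(),ce[i].round(1),"z.175",ray("wrist",ce[i],.175,P).round(4)[:2],"z.185",ray("wrist",ce[i],.185,P).round(4)[:2])
```

```text
t 1.95 p [ 0.5553 -0.0384  0.3997] psi 21.32 tilt [-0.001 -0.    -1.   ] q [ 0.67  0.28 -0.8   1.59  0.2   1.37 -1.35] F [-0.1 -0.4 -0.1] M [-0.037  0.021 -0.044] w 1.001 gf 0.0
t 2.0 p [ 0.5552 -0.0393  0.3996] psi 21.21 tilt [-0.002 -0.001 -1.   ] q [ 0.67  0.28 -0.8   1.59  0.2   1.37 -1.35] F [-0.7 -0.2 -0.8] M [-0.037 -0.021 -0.049] w 0.998 gf 0.0
[289, 56, 15, 15, 186] [296.2  63. ] z.175 [ 0.6816 -0.0376] z.185 [ 0.6798 -0.0369]
[277, 91, 16, 15, 189] [284.9  98.1] z.175 [ 0.6429 -0.0404] z.185 [ 0.6422 -0.0396]
[207, 114, 13, 14, 149] [213.1 120.2] z.175 [0.5897 0.0284] z.185 [0.5905 0.0272]
[269, 125, 13, 13, 135] [274.7 130.8] z.175 [ 0.6046 -0.0434] z.185 [ 0.605  -0.0425]
[178, 130, 17, 14, 175] [185.2 137. ] z.175 [0.5594 0.0531] z.185 [0.5611 0.0512]
[152, 145, 14, 15, 150] [158.  152.3] z.175 [0.5301 0.0781] z.185 [0.5326 0.0755]
[292, 168, 12, 13, 125] [297.5 173.7] z.175 [ 0.5667 -0.0891] z.185 [ 0.5683 -0.0869]
[310, 189, 15, 15, 155] [317.5 196.7] z.175 [ 0.5487 -0.1245] z.185 [ 0.5508 -0.1213]
[221, 194, 11, 12, 115] [226.  199.6] z.175 [ 0.5034 -0.0185] z.185 [ 0.5067 -0.0183]
[328, 211, 15, 13, 136] [335.5 217.6] z.175 [ 0.5314 -0.1579] z.185 [ 0.5339 -0.1536]
[218, 221, 15, 15, 158] [224.9 228.4] z.175 [ 0.4658 -0.0303] z.185 [ 0.4703 -0.0298]
[218, 250, 13, 11, 110] [223.9 254.8] z.175 [ 0.4294 -0.0418] z.185 [ 0.4349 -0.041 ]
```

Emit:
drive_tool(deltas=[0.5,0.134,0.058,0,0,0.5,0.134,0.058,0,0,0.5,0,0,0.15,0.095,0.5,0,0,0.15,0.094,0.5,0,0,0.14,0,0.5,0,0,0.14,0,0.5,0,0,0.14,0,0.5,0,0,0,0])

```text
t: 2.8
position: [0.638, -0.0442, 0.1774]
eef_rot: [3.139, 0.113, -0.02]
force: [-1.4, -1.9, -0.6]
gripper_width: 0.5
grip_force: 0.0
```

Run:
```python
from h import *
to(.6435,-.041,.184);im=get_image("wrist");cv2.imwrite("pics/w2.png",im[:,:,::-1]);st()
```

```text
t 2.8 p [ 0.638  -0.0442  0.1774] psi 4.13 tilt [-0.013 -0.001 -1.   ] q [ 0.48  0.62 -0.64  1.63  0.41  1.04 -1.79] F [-1.4 -1.9 -0.6] M [-0.054  0.045 -0.027] w 0.5 gf 0.0
delta/0.3 xyz: [ 0.0188 -0.0093 -0.0222]
t 2.85 p [ 0.6405 -0.0435  0.1813] psi 4.15 tilt [-0.007 -0.    -1.   ] q [ 0.48  0.62 -0.64  1.63  0.41  1.05 -1.79] F [ 0.  -0.3  0.9] M [-0.025  0.045  0.03 ] w 0.501 gf 0.0
```

View pics/w2.png

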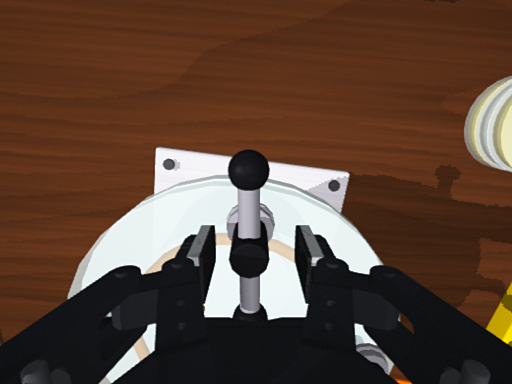

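Emit:
drive_tool(deltas=[1,0,0,0,0,1,0,0,0,0,1,0,0,0,0,1,0,0,0,0.05,1,0,0,0,0.05,1,0,0,0,0.05,1,0,0,0,0.05,1,0,0,0,0])

```text
t: 3.65
position: [0.6449, -0.0415, 0.1871]
eef_rot: [3.118, -0.377, 0.007]
force: [-0.6, -0.6, 7.3]
gripper_width: 0.189
grip_force: 59.2
```

Run:
```python
from h import *
st()
```

```text
t 3.65 p [ 0.6449 -0.0415  0.1871] psi -13.78 tilt [ 0.005 -0.002 -1.   ] q [ 0.43  0.59 -0.58  1.62  0.37  1.03 -2.07] F [-0.6 -0.6  7.3] M [-0.309  0.173 -0.095] w 0.189 gf 59.2
```

Emit:
drive_tool(deltas=[1,0,0,0,0.045,1,0,0,0,0.045,1,0,0,0,0.045,1,0,0,0,0.045,1,0,0,0,0.03,1,0,0,0,0,1,0,0,0,0,1,0,0,0,0])

```text
t: 4.45
position: [0.6447, -0.042, 0.1869]
eef_rot: [3.015, -0.88, 0.007]
force: [-0.5, -1.0, 6.0]
gripper_width: 0.19
grip_force: 59.1
```

Run:
```python
from h import *
P=camera_params("wrist");st();im=get_image("wrist");cv2.imwrite("pics/w3.png",im[150:300,150:350,::-1]);st()
```

```text
t 4.45 p [ 0.6447 -0.042   0.1869] psi -32.54 tilt [ 0.004 -0.002 -1.   ] q [ 0.38  0.58 -0.5   1.62  0.32  1.02 -2.36] F [-0.5 -1.   6. ] M [-0.453  0.244  0.063] w 0.19 gf 59.1
t 4.5 p [ 0.6447 -0.042   0.1869] psi -32.54 tilt [ 0.004 -0.002 -1.   ] q [ 0.38  0.58 -0.5   1.62  0.32  1.02 -2.36] F [-1.5 -1.6  6.6] M [-0.478  0.222  0.029] w 0.187 gf 59.1
```

View pics/w3.png

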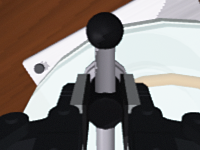

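Emit:
drive_tool(deltas=[0.5,0,0,0,0,0.5,0,0,0,0,0.5,0,0,-0.09,0,0.5,0,0,-0.09,-0.095,0.5,0,0,0,-0.095,0.5,0,0,0,-0.095,0.5,0,0,0,-0.095,0.5,0,0,0,-0.095])

```text
t: 5.3
position: [0.6432, -0.0408, 0.2384]
eef_rot: [-3.128, -0.289, 0.0]
force: [-0.0, -0.3, 1.0]
gripper_width: 0.5
grip_force: 0.0
```

Emit:
drive_tool(deltas=[0.5,0,0,0,-0.095,0.5,0,0,0,-0.095,0.5,0,0,0,-0.095,0.5,0,0,0,-0.095,0.5,0,0,0,-0.095,0.5,0,0,0,-0.095,0.5,0,0,0,-0.095,0.5,0,0,0,-0.095])

```text
t: 6.1
position: [0.6432, -0.041, 0.2383]
eef_rot: [-2.425, -1.997, -0.0]
force: [-0.4, -0.4, 0.2]
gripper_width: 0.501
grip_force: 0.0
```

Emit:
drive_tool(deltas=[0.5,0,0,0,-0.095,0.5,0,0,0,-0.095,0.5,0,0,0,-0.095,0.5,0,0,0,-0.095,0.5,0,0,0,-0.095,0.5,0,0,0,-0.095,0.5,0,0,0,-0.095,0.5,0,0,0,-0.095])

```text
t: 6.9
position: [0.6433, -0.0411, 0.2383]
eef_rot: [-0.884, -3.015, -0.0]
force: [-0.0, 0.6, -0.1]
gripper_width: 0.499
grip_force: 0.0
```

Run:
```python
from h import *
to(.6445,-.042,.187)
```

```text
t 6.9 p [ 0.6433 -0.0411  0.2383] psi 147.32 tilt [-0.  0. -1.] q [ 0.77  0.79 -1.19  1.57  0.75  1.31  0.48] F [-0.   0.6 -0.1] M [0.012 0.022 0.096] w 0.499 gf 0.0
delta/0.3 xyz: [-0.0051 -0.0002  0.1709]
```

Emit:
drive_tool(deltas=[0.5,-0.005,0,0.085,0,0.5,0,0,0.085,0,1,0,0,0,0,1,0,0,0,0,1,0,0,0,0,1,0,0,0,0.04,1,0,0,0,0.04,1,0,0,0,0.04])

```text
t: 7.7
position: [0.644, -0.0418, 0.187]
eef_rot: [-1.174, -2.913, 0.001]
force: [1.0, 0.5, -9.9]
gripper_width: 0.186
grip_force: 58.8
```

Run:
```python
from h import *
st()
```

```text
t 7.7 p [ 0.644  -0.0418  0.187 ] psi 136.08 tilt [-0.001 -0.    -1.   ] q [ 0.73  0.81 -1.11  1.61  0.77  1.21  0.27] F [ 1.   0.5 -9.9] M [ 0.083 -0.089  0.39 ] w 0.186 gf 58.8
```

Emit:
drive_tool(deltas=[1,0,0,0,0.02,1,0,0,0,0.02,1,0,0,0,0.02,1,0,0,0,0.02,1,0,0,0,0,1,0,0,0,0,1,0,0,0,0,1,0,0,0,0])

```text
t: 8.5
position: [0.644, -0.0419, 0.1869]
eef_rot: [-1.353, -2.834, 0.001]
force: [-2.2, 0.8, -13.4]
gripper_width: 0.189
grip_force: 58.7
```

Run:
```python
from h import *
st()
```

```text
t 8.5 p [ 0.644  -0.0419  0.1869] psi 128.96 tilt [-0.001 -0.    -1.   ] q [ 0.72  0.8  -1.08  1.61  0.75  1.2   0.16] F [ -2.2   0.8 -13.4] M [0.087 0.649 0.382] w 0.189 gf 58.7
```

Emit:
drive_tool(deltas=[0.5,0,0,0,0,0.5,0,0,0,0,0.5,0,0,-0.11,0,0.5,0,0,-0.11,-0.095,0.5,0,0,0,-0.095,0.5,0,0,0,-0.095,0.5,0,0,0,-0.095,0.5,0,0,0,-0.095])

```text
t: 9.3
position: [0.6464, -0.0419, 0.256]
eef_rot: [0.22, 3.129, 0.001]
force: [-0.2, -0.1, 0.3]
gripper_width: 0.5
grip_force: 0.0
```

Emit:
drive_tool(deltas=[0.5,0,0,0,-0.095,0.5,0,0,0,-0.095,0.5,0,0,0,-0.095,0.5,0.138,0.053,0,0,0.5,0.138,0.053,0,0,0.5,0.138,0.053,0,0,0.5,0.138,0.053,0,0,0.5,0,0,0,0])

```text
t: 10.1
position: [0.4632, -0.0305, 0.2538]
eef_rot: [0.476, -3.103, 0.01]
force: [0.6, -0.5, -0.3]
gripper_width: 0.497
grip_force: 0.0
```

Run:
```python
from h import *
to(.467,-.0305,.187)
```

```text
t 10.1 p [ 0.4632 -0.0305  0.2538] psi -162.54 tilt [-0.001 -0.007 -1.   ] q [ 1.17  0.6  -1.52  1.98  0.66  1.21  1.27] F [ 0.6 -0.5 -0.3] M [-0.092 -0.048 -0.016] w 0.497 gf 0.0
delta/0.3 xyz: [-0.0126 -0.0025  0.2228]
```

Emit:
drive_tool(deltas=[0.5,-0.003,0,0.11,0,0.5,0,0,0.11,0,1,0,0,0,0,1,0,0,0,0,1,0,0,0,0,1,0,0,0,0.045,1,0,0,0,0.045,1,0,0,0,0.045])

```text
t: 10.9
position: [0.4697, -0.0303, 0.1886]
eef_rot: [-0.138, 3.136, -0.0]
force: [1.7, -1.3, -5.7]
gripper_width: 0.181
grip_force: 58.7
```

Run:
```python
from h import *
st()
```

```text
t 10.9 p [ 0.4697 -0.0303  0.1886] psi -174.95 tilt [ 0.003 -0.    -1.   ] q [ 1.05  0.63 -1.35  2.04  0.72  1.07  1.02] F [ 1.7 -1.3 -5.7] M [-0.233 -0.197  0.407] w 0.181 gf 58.7
```

Emit:
drive_tool(deltas=[1,0,0,0,0.012,1,0,0,0,0.012,1,0,0,0,0.012,1,0,0,0,0.012,1,0,0,0,0.012,1,0,0,0,0.012,1,0,0,0,0.012,1,0,0,0,0.012])

```text
t: 11.7
position: [0.4696, -0.0305, 0.1883]
eef_rot: [0.096, 3.138, -0.001]
force: [1.6, -2.6, 5.1]
gripper_width: 0.182
grip_force: 60.0
```

Run:
```python
from h import *
st()
```

```text
t 11.7 p [ 0.4696 -0.0305  0.1883] psi 176.49 tilt [ 0.002 -0.001 -1.   ] q [ 1.04  0.6  -1.32  2.04  0.69  1.05  0.9 ] F [ 1.6 -2.6  5.1] M [-0.669 -0.323  0.399] w 0.182 gf 60.0
```

Emit:
drive_tool(deltas=[0.5,0,0,0,0,0.5,0,0,0,0,0.5,0,0,-0.11,0,0.5,0,0,-0.11,0.095,0.5,0,0,0,0.095,0.5,0,0,0,0.095,0.5,0,0,0,0.095,0.5,0,0,0,0.023])

```text
t: 12.5
position: [0.4679, -0.0301, 0.2532]
eef_rot: [-1.071, -2.953, 0.001]
force: [-0.5, -0.7, -0.7]
gripper_width: 0.5
grip_force: 0.0
```

Emit:
drive_tool(deltas=[0.5,-0.022,0.138,0,0,0.5,-0.022,0.138,0,0,0.5,-0.022,0.138,0,0,0.5,0,0,0,0,0.5,0,0,0.11,0,0.5,0,0,0.11,0,1,0,0,0,0,1,0,0,0,0])

```text
t: 13.3
position: [0.5614, 0.0521, 0.1868]
eef_rot: [-1.064, -2.952, 0.003]
force: [-5.3, -1.8, -11.6]
gripper_width: 0.186
grip_force: 58.5
```

Run:
```python
from h import *
to(.562,.052,.187);im=get_image("wrist");cv2.imwrite("pics/w4.png",im[130:330,130:380,::-1]);st()
```

```text
t 13.3 p [0.5614 0.0521 0.1868] psi 140.36 tilt [-0.004 -0.    -1.   ] q [ 0.64  0.64 -1.07  1.82  0.64  1.08  0.21] F [ -5.3  -1.8 -11.6] M [-0.15   0.99   0.011] w 0.186 gf 58.5
delta/0.3 xyz: [-0.0017  0.001  -0.0007]
t 13.35 p [0.5613 0.0521 0.1869] psi 140.33 tilt [-0.004 -0.    -1.   ] q [ 0.64  0.64 -1.07  1.82  0.64  1.08  0.21] F [ -2.5  -0.5 -11.7] M [0.042 0.374 0.057] w 0.184 gf 58.7
```

View pics/w4.png

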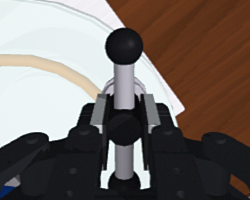

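Emit:
drive_tool(deltas=[1,0,0,0,0.03,1,0,0,0,0.03,1,0,0,0,0.03,1,0,0,0,0.03,1,0,0,0,0.03,1,0,0,0,0.03,1,0,0,0,0.03,1,0,0,0,0.03])

```text
t: 14.15
position: [0.5612, 0.0519, 0.1865]
eef_rot: [-1.602, -2.699, 0.003]
force: [-1.1, -0.3, -15.4]
gripper_width: 0.189
grip_force: 58.7
```

Run:
```python
from h import *
st()
```

```text
t 14.15 p [0.5612 0.0519 0.1865] psi 118.61 tilt [-0.003 -0.    -1.   ] q [ 0.59  0.6  -0.98  1.82  0.57  1.04 -0.11] F [ -1.1  -0.3 -15.4] M [0.051 0.079 0.079] w 0.189 gf 58.7
```

Emit:
drive_tool(deltas=[1,0,0,0,0.025,1,0,0,0,0.025,1,0,0,0,0.025,1,0,0,0,0.025,1,0,0,0,0.025,1,0,0,0,0.025,1,0,0,0,0.025,1,0,0,0,0.025])

```text
t: 14.95
position: [0.5611, 0.0519, 0.1862]
eef_rot: [-2.004, -2.416, 0.004]
force: [-1.3, -0.7, -17.1]
gripper_width: 0.188
grip_force: 58.7
```

Run:
```python
from h import *
st()
```

```text
t 14.95 p [0.5611 0.0519 0.1862] psi 100.64 tilt [-0.003 -0.    -1.   ] q [ 0.55  0.57 -0.91  1.82  0.52  1.02 -0.39] F [ -1.3  -0.7 -17.1] M [-0.02  -0.123  0.234] w 0.188 gf 58.7
```

Emit:
drive_tool(deltas=[1,0,0,0,0.016,1,0,0,0,0.016,1,0,0,0,0.016,1,0,0,0,0.016,1,0,0,0,0.016,1,0,0,0,0.016,1,0,0,0,0.016,1,0,0,0,0.016])

```text
t: 15.75
position: [0.5613, 0.0519, 0.1862]
eef_rot: [-2.238, -2.202, 0.006]
force: [-5.0, -3.6, -21.9]
gripper_width: 0.189
grip_force: 58.8
```

Run:
```python
from h import *
st()
```

```text
t 15.75 p [0.5613 0.0519 0.1862] psi 89.07 tilt [-0.004 -0.001 -1.   ] q [ 0.52  0.55 -0.87  1.82  0.49  1.01 -0.56] F [ -5.   -3.6 -21.9] M [-0.508  0.91   0.43 ] w 0.189 gf 58.8
```

Emit:
drive_tool(deltas=[1,0,0,0,0.02,1,0,0,0,0.02,1,0,0,0,0,0.5,0,0,0,0,0.5,0,0,0,0,0.5,0,0,-0.11,0,0.5,0,0,-0.11,0,0.5,0,0,0,0.084])

```text
t: 16.55
position: [0.5687, 0.0553, 0.2613]
eef_rot: [2.437, 1.97, 0.021]
force: [0.7, 0.7, -0.2]
gripper_width: 0.505
grip_force: 0.0
```

Emit:
drive_tool(deltas=[0.5,0,0,0,0.084,0.5,0,0,0,0.084,0.5,-0.134,0.059,0,0,0.5,-0.134,0.059,0,0,0.5,-0.134,0.059,0,0,0.5,-0.134,0.059,0,0,0.5,0,0,0,0,0.5,0,0,0,0])

```text
t: 17.35
position: [0.5553, -0.1239, 0.2562]
eef_rot: [2.679, 1.632, 0.008]
force: [-0.2, 1.3, 0.3]
gripper_width: 0.501
grip_force: 0.0
```

Run:
```python
from h import *
to(.5517,-.1238,.187)
```

```text
t 17.35 p [ 0.5553 -0.1239  0.2562] psi 62.69 tilt [ 0.007 -0.001 -1.   ] q [ 0.78  0.42 -0.78  1.76  0.33  1.09 -0.58] F [-0.2  1.3  0.3] M [ 0.099  0.015 -0.035] w 0.501 gf 0.0
delta/0.3 xyz: [-0.0057 -0.0124  0.2304]
```

Emit:
drive_tool(deltas=[0.5,-0.003,-0.007,0.112,0,0.5,0,0,0.112,0,1,0,0,0,0,1,0,0,0,0,1,0,0,0,0,1,0,0,0,0.045,1,0,0,0,0.045,1,0,0,0,0.045])

```text
t: 18.15
position: [0.552, -0.1211, 0.1872]
eef_rot: [2.839, 1.345, 0.006]
force: [4.8, 2.1, -12.0]
gripper_width: 0.182
grip_force: 58.6
```

Run:
```python
from h import *
st()
```

```text
t 18.15 p [ 0.552  -0.1211  0.1872] psi 50.71 tilt [ 0.004  0.001 -1.   ] q [ 0.71  0.49 -0.69  1.83  0.37  0.96 -0.83] F [  4.8   2.1 -12. ] M [ 0.431 -0.892  0.419] w 0.182 gf 58.6
```

Emit:
drive_tool(deltas=[1,0,0,0,0.011,1,0,0,0,0.011,1,0,0,0,0.011,1,0,0,0,0.011,1,0,0,0,0.011,1,0,0,0,0.011,1,0,0,0,0.011,1,0,0,0,0.011])

```text
t: 18.95
position: [0.5523, -0.1214, 0.1871]
eef_rot: [2.923, 1.15, 0.006]
force: [5.9, 2.7, -11.7]
gripper_width: 0.184
grip_force: 58.7
```

Run:
```python
from h import *
st();im=get_image("wrist");cv2.imwrite("pics/w5.png",im[130:330,130:380,::-1]);st()
```

```text
t 18.95 p [ 0.5523 -0.1214  0.1871] psi 42.97 tilt [ 0.004  0.001 -1.   ] q [ 0.69  0.48 -0.66  1.83  0.35  0.95 -0.95] F [  5.9   2.7 -11.7] M [ 0.598 -1.268  0.428] w 0.184 gf 58.7
t 19.0 p [ 0.5523 -0.1214  0.1871] psi 42.91 tilt [ 0.004  0.001 -1.   ] q [ 0.69  0.48 -0.66  1.83  0.35  0.95 -0.95] F [  5.7   1.8 -11.8] M [ 0.599 -1.22   0.418] w 0.182 gf 58.7
```

View pics/w5.png

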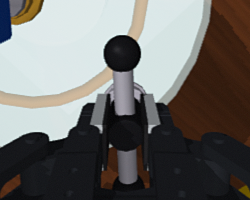

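Emit:
drive_tool(deltas=[1,0,0,0,0.045,1,0,0,0,0.045,1,0,0,0,0.045,1,0,0,0,0.045,1,0,0,0,0.045,1,0,0,0,0.045,1,0,0,0,0.045,1,0,0,0,0.045])

```text
t: 19.8
position: [0.5529, -0.1229, 0.1866]
eef_rot: [3.128, 0.285, 0.009]
force: [8.9, -1.6, -17.7]
gripper_width: 0.184
grip_force: 58.7
```

Run:
```python
from h import *
st()
```

```text
t 19.8 p [ 0.5529 -0.1229  0.1866] psi 10.42 tilt [ 0.006 -0.001 -1.   ] q [ 0.6   0.45 -0.54  1.83  0.28  0.93 -1.45] F [  8.9  -1.6 -17.7] M [-0.314 -2.076  0.655] w 0.184 gf 58.7
```

Emit:
drive_tool(deltas=[1,0,0,0,0.012,1,0,0,0,0.012,1,0,0,0,0.012,1,0,0,0,0.012,1,0,0,0,0.012,1,0,0,0,0.012,1,0,0,0,0.012,1,0,0,0,0])

```text
t: 20.6
position: [0.553, -0.1233, 0.1865]
eef_rot: [3.139, 0.082, 0.009]
force: [9.1, -2.8, -17.7]
gripper_width: 0.189
grip_force: 58.8
```

Run:
```python
from h import *
st();im=get_image("wrist");cv2.imwrite("pics/w6.png",im[130:330,130:380,::-1])
```

```text
t 20.6 p [ 0.553  -0.1233  0.1865] psi 2.99 tilt [ 0.006 -0.001 -1.   ] q [ 0.57  0.44 -0.51  1.83  0.26  0.93 -1.57] F [  9.1  -2.8 -17.7] M [-0.475 -2.172  0.588] w 0.189 gf 58.8
```

View pics/w6.png

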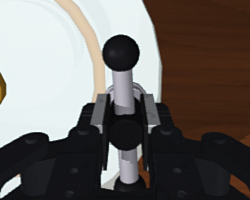

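Emit:
drive_tool(deltas=[0.5,0,0,0,0,0.5,0,0,0,0,0.5,0,0,-0.11,0,0.5,0,0,-0.11,-0.092,0.5,0,0,0,-0.092,0.5,0,0,0,-0.092,0.5,0,0,0,-0.092,0.5,0,0,0,-0.092])

```text
t: 21.45
position: [0.5509, -0.1227, 0.2538]
eef_rot: [2.905, 1.192, 0.002]
force: [-0.0, -0.1, -0.2]
gripper_width: 0.499
grip_force: 0.0
```

Emit:
drive_tool(deltas=[0.5,0,0,0,-0.092,0.5,0,0,0,-0.092,0.5,0,0,0,-0.092,0.5,0,0,0,-0.092,0.5,0,0,0,-0.089,0.5,0.146,-0.004,0,0,0.5,0.146,-0.004,0,0,0.5,0.146,-0.004,0,0])

```text
t: 22.25
position: [0.5579, 0.0095, 0.2536]
eef_rot: [2.309, 2.127, 0.002]
force: [0.8, 0.3, 0.2]
gripper_width: 0.501
grip_force: 0.0
```

Emit:
drive_tool(deltas=[0.5,0.146,-0.004,0,0,0.5,0,0,0,0,0.5,0,0,0,0,0.5,0,0,0,0,0.5,0,0,0,0,0.5,0,0,0,0,0.5,0,0,0,0,0.5,0,0,0,0])

```text
t: 23.05
position: [0.5598, 0.0518, 0.2521]
eef_rot: [2.31, 2.129, -0.0]
force: [-0.8, -0.1, -0.1]
gripper_width: 0.502
grip_force: 0.0
```

Run:
```python
from h import *
to(.5613,.052,.187)
P=camera_params("wrist");im=get_image("wrist");cv2.imwrite("pics/w7.png",im[:,:,::-1])
m=cv2.morphologyEx(black(im,50),cv2.MORPH_OPEN,np.ones((3,3)));n,_,s,ce=cv2.connectedComponentsWithStats(m)
for i in range(1,n):
    if 60<s[i,4]<6000: print(s[i].tolist(),ce[i].round(1),ray("wrist",ce[i],.175,P).round(4)[:2])
```

```text
t 23.05 p [0.5598 0.0518 0.2521] psi 85.32 tilt [-0. -0. -1.] q [ 0.53  0.44 -0.86  1.77  0.37  1.1  -0.54] F [-0.8 -0.1 -0.1] M [-0.027  0.046 -0.008] w 0.502 gf 0.0
delta/0.3 xyz: [0.0012 0.005  0.217 ]
[241, 143, 25, 24, 473] [253.2 154.6] [0.5612 0.091 ]
[245, 194, 24, 29, 514] [256.3 208.8] [0.5601 0.0516]
[248, 248, 22, 18, 312] [258.7 256.2] [0.5588 0.0134]
```

Emit:
drive_tool(deltas=[0.5,0,0.003,0.108,-0.03,0.5,0,0,0.108,0,1,0,0,0,0,1,0,0,0,0,1,0,0,0,0,1,0,0,0,0.045,1,0,0,0,0.045,1,0,0,0,0.045])

```text
t: 23.9
position: [0.5605, 0.0522, 0.187]
eef_rot: [-2.478, -1.931, -0.0]
force: [3.1, 0.4, -17.3]
gripper_width: 0.184
grip_force: 58.7
```

Run:
```python
from h import *
st()
```

```text
t 23.9 p [0.5605 0.0522 0.187 ] psi 75.84 tilt [-0.  0. -1.] q [ 0.46  0.51 -0.77  1.83  0.42  0.98 -0.74] F [  3.1   0.4 -17.3] M [ 0.152 -0.782  0.424] w 0.184 gf 58.7
```

Emit:
drive_tool(deltas=[1,0,0,0,0.03,1,0,0,0,0.03,1,0,0,0,0.03,1,0,0,0,0.03,1,0,0,0,0.03,1,0,0,0,0.03,1,0,0,0,0.02,1,0,0,0,0.02])

```text
t: 24.7
position: [0.5605, 0.0523, 0.1868]
eef_rot: [-2.772, -1.477, 0.0]
force: [4.9, 0.6, -22.1]
gripper_width: 0.185
grip_force: 58.8
```

Run:
```python
from h import *
st()
```

```text
t 24.7 p [0.5605 0.0523 0.1868] psi 56.1 tilt [-0.  0. -1.] q [ 0.4   0.48 -0.7   1.83  0.37  0.96 -1.05] F [  4.9   0.6 -22.1] M [ 0.119 -1.105  0.601] w 0.185 gf 58.8
```

Emit:
drive_tool(deltas=[1,0,0,0,0.012,1,0,0,0,0.012,1,0,0,0,0.012,1,0,0,0,0.012,1,0,0,0,0.012,1,0,0,0,0.012,1,0,0,0,0.012,1,0,0,0,0.012])

```text
t: 25.5
position: [0.5605, 0.0523, 0.1866]
eef_rot: [-2.875, -1.265, 0.0]
force: [5.4, 0.8, -21.7]
gripper_width: 0.183
grip_force: 58.8
```

Run:
```python
from h import *
st()
for i in range(3): get_image("wrist");print(get_state()["wrist_torque"][2])
```

```text
t 25.5 p [0.5605 0.0523 0.1866] psi 47.5 tilt [-0.  0. -1.] q [ 0.38  0.48 -0.66  1.83  0.35  0.96 -1.18] F [  5.4   0.8 -21.7] M [ 0.182 -1.188  0.693] w 0.183 gf 58.8
0.6142774606241704
0.6008047508645447
0.5892256852634289
```

Emit:
drive_tool(deltas=[0.5,0,0,0,0,0.5,0,0,0,0,0.5,0,0,-0.11,0,0.5,0,0,-0.11,-0.091,0.5,0,0,0,-0.091,0.5,0,0,0,-0.091,0.5,0,0,0,-0.091,0.5,0,0,0,-0.091])

```text
t: 26.45
position: [0.5616, 0.0528, 0.2557]
eef_rot: [2.243, 2.195, 0.004]
force: [0.7, -0.3, 0.3]
gripper_width: 0.502
grip_force: 0.0
```

Emit:
drive_tool(deltas=[0.5,0,0,0,-0.091,0.5,0,0,0,-0.091,0.5,0,0,0,-0.091,0.5,0,0,0,-0.091,0.5,0,0,0,-0.087,0.5,-0.14,0.006,0,0,0.5,-0.14,0.006,0,0,0.5,-0.14,0.006,0,0])

```text
t: 27.25
position: [0.646, -0.0432, 0.2559]
eef_rot: [1.351, 2.833, 0.001]
force: [0.4, 0.2, 0.5]
gripper_width: 0.502
grip_force: 0.0
```

Emit:
drive_tool(deltas=[0.5,0,0,0,0,0.5,0,0,0,0,0.5,0,0,0,0,0.5,0,0,0,0,0.5,0,0,0,0,0.5,0,0,0,0,0.5,0,0,0,0,0.5,0,0,0,0])

```text
t: 28.05
position: [0.6441, -0.0421, 0.2534]
eef_rot: [1.351, 2.836, -0.0]
force: [0.4, 0.0, 0.9]
gripper_width: 0.5
grip_force: 0.0
```

```bash
cat >> h.py <<'E'
def look(x,y,z):
    to(x,y,z);P=camera_params("wrist");im=get_image("wrist")
    m=cv2.morphologyEx(black(im,50),cv2.MORPH_OPEN,np.ones((3,3)));n,_,s,ce=cv2.connectedComponentsWithStats(m)
    for i in range(1,n):
        if 60<s[i,4]<6000: print(s[i].tolist(),ce[i].round(1),ray("wrist",ce[i],.175,P).round(4)[:2])
E
python3 -c "
from h import *
look(.644,-.0418,.187)"
```

```text
t 28.05 p [ 0.6441 -0.0421  0.2534] psi 129.04 tilt [ 0. -0. -1.] q [ 0.65  0.64 -0.94  1.55  0.54  1.22  0.3 ] F [0.4 0.  0.9] M [ 0.032 -0.071 -0.002] w 0.5 gf 0.0
delta/0.3 xyz: [0.0009 0.0003 0.2212]
[231, 0, 29, 37, 900] [245.9  16.2] [0.5617 0.051 ]
[297, 0, 24, 15, 294] [307.6   6.1] [0.5874 0.0788]
[18, 2, 61, 37, 1270] [42.9 20.1] [ 0.4663 -0.0288]
[468, 2, 16, 18, 102] [475.3   9.6] [0.6679 0.1415]
[172, 12, 28, 32, 660] [185.3  27.8] [0.5366 0.0225]
[82, 50, 31, 29, 694] [97.1 64.2] [ 0.5049 -0.0298]
[240, 142, 24, 23, 454] [251.2 153.2] [ 0.6167 -0.0124]
[21, 174, 31, 25, 540] [ 34.5 184.9] [ 0.5109 -0.127 ]
[243, 193, 24, 28, 509] [255.  207.1] [ 0.6435 -0.0413]
[66, 194, 46, 35, 964] [ 87.7 210.3] [ 0.55 -0.12]
[120, 226, 25, 24, 468] [132.6 238.1] [ 0.5874 -0.1182]
[247, 245, 23, 20, 368] [258.  254.2] [ 0.6692 -0.0695]
```

Emit:
drive_tool(deltas=[0.5,0,0,0.11,-0.01,0.5,0,0,0.11,0,1,0,0,0,0,1,0,0,0,0,1,0,0,0,0,1,0,0,0,0.045,1,0,0,0,0.045,1,0,0,0,0.045])

```text
t: 28.9
position: [0.6435, -0.042, 0.1868]
eef_rot: [-1.624, -2.688, 0.001]
force: [2.3, 1.6, -15.4]
gripper_width: 0.184
grip_force: 58.9
```

Emit:
drive_tool(deltas=[1,0,0,0,0.03,1,0,0,0,0.03,1,0,0,0,0.03,1,0,0,0,0.03,1,0,0,0,0.03,1,0,0,0,0.03,1,0,0,0,0.03,1,0,0,0,0.02])

```text
t: 29.7
position: [0.6433, -0.0419, 0.1864]
eef_rot: [-2.079, -2.353, 0.002]
force: [0.9, 0.4, -16.9]
gripper_width: 0.185
grip_force: 58.7
```

Run:
```python
from h import *
st()
```

```text
t 29.7 p [ 0.6433 -0.0419  0.1864] psi 97.08 tilt [-0.002  0.    -1.   ] q [ 0.56  0.65 -0.77  1.62  0.5   1.08 -0.23] F [  0.9   0.4 -16.9] M [ 0.112 -0.284  0.617] w 0.185 gf 58.7
```

Emit:
drive_tool(deltas=[1,0,0,0,0.0125,1,0,0,0,0.0125,1,0,0,0,0.0125,1,0,0,0,0.0125,1,0,0,0,0.0125,1,0,0,0,0.0125,1,0,0,0,0.0125,1,0,0,0,0.0125])

```text
t: 30.5
position: [0.6433, -0.042, 0.1865]
eef_rot: [-2.258, -2.181, 0.002]
force: [-1.5, 1.8, -24.3]
gripper_width: 0.187
grip_force: 58.8
```

Run:
```python
from h import *
st()
for i in range(3): get_image("wrist");print(get_state()["wrist_torque"][2])
```

```text
t 30.5 p [ 0.6433 -0.042   0.1865] psi 88.01 tilt [-0.002  0.    -1.   ] q [ 0.54  0.64 -0.74  1.62  0.48  1.07 -0.37] F [ -1.5   1.8 -24.3] M [0.376 0.397 0.688] w 0.187 gf 58.8
0.6955283211203133
0.609526218688264
0.5309537856388541
```

Emit:
drive_tool(deltas=[0.5,0,0,0,0,0.5,0,0,0,0,0.5,0,0,-0.11,0,0.5,0,0,-0.11,-0.0895,0.5,0,0,0,-0.0895,0.5,0,0,0,-0.0895,0.5,0,0,0,-0.0895,0.5,0,0,0,-0.0895])

```text
t: 31.45
position: [0.6472, -0.0424, 0.258]
eef_rot: [1.36, 2.823, 0.004]
force: [0.6, -0.6, -0.2]
gripper_width: 0.5
grip_force: 0.0
```

Emit:
drive_tool(deltas=[0.5,0,0,0,-0.0895,0.5,0,0,0,-0.0895,0.5,0,0,0,-0.0895,0.5,0,0,0,-0.0895,0.5,0,0,0,-0.0895,0.5,0,0,0,-0.0895,0.5,0.146,0.001,0,0,0.5,0.146,0.001,0,0])

```text
t: 32.25
position: [0.5592, -0.0361, 0.2564]
eef_rot: [0.095, 3.133, 0.002]
force: [-0.4, -0.5, 2.0]
gripper_width: 0.499
grip_force: 0.0
```

Emit:
drive_tool(deltas=[0.5,0.146,0.001,0,0,0.5,0.146,0.001,0,0,0.5,0,0,0,0,0.5,0,0,0,0,0.5,0,0,0,0,0.5,0,0,0,0,0.5,0,0,0,0,0.5,0,0,0,0])

```text
t: 33.05
position: [0.47, -0.0303, 0.2535]
eef_rot: [0.09, 3.14, 0.002]
force: [-0.1, 1.1, 0.3]
gripper_width: 0.505
grip_force: 0.0
```

```bash
python3 -c "
from h import *
look(.4696,-.0305,.187)"
```

```text
t 33.05 p [ 0.47   -0.0303  0.2535] psi 176.72 tilt [ 0.001  0.001 -1.   ] q [ 1.1   0.45 -1.34  1.97  0.49  1.11  1.07] F [-0.1  1.1  0.3] M [-0.057  0.018  0.024] w 0.505 gf 0.0
delta/0.3 xyz: [ 0.0016 -0.0009  0.2215]
[239, 139, 25, 25, 482] [251.1 151. ] [ 0.4285 -0.0299]
[243, 190, 23, 29, 509] [254.3 205.1] [ 0.4679 -0.03  ]
[247, 244, 21, 19, 306] [256.8 252.6] [ 0.5062 -0.0303]
[483, 301, 29, 23, 344] [496.7 312. ] [0.5716 0.162 ]
```

Emit:
drive_tool(deltas=[0.5,0.001,0,0.11,-0.01,0.5,0,0,0.11,0,1,0,0,0,0,1,0,0,0,0,1,0,0,0,0,1,0,0,0,0.045,1,0,0,0,0.045,1,0,0,0,0.045])

```text
t: 33.9
position: [0.4683, -0.0307, 0.1873]
eef_rot: [-0.4, -3.115, -0.0]
force: [0.8, 0.4, -15.5]
gripper_width: 0.184
grip_force: 58.7
```

Emit:
drive_tool(deltas=[1,0,0,0,0.03,1,0,0,0,0.03,1,0,0,0,0.03,1,0,0,0,0.03,1,0,0,0,0.03,1,0,0,0,0.03,1,0,0,0,0.03,1,0,0,0,0.02])

```text
t: 34.7
position: [0.4683, -0.0309, 0.187]
eef_rot: [-0.952, -2.993, 0.0]
force: [0.8, 0.4, -18.3]
gripper_width: 0.185
grip_force: 58.7
```

Run:
```python
from h import *
st()
```

```text
t 34.7 p [ 0.4683 -0.0309  0.187 ] psi 144.72 tilt [-0.001  0.    -1.   ] q [ 0.91  0.45 -1.09  2.04  0.49  0.94  0.52] F [  0.8   0.4 -18.3] M [ 0.093 -0.355  0.569] w 0.185 gf 58.7
```

Predicted 0.61, read 0.57; about 9.5° more.

Emit:
drive_tool(deltas=[1,0,0,0,0.0135,1,0,0,0,0.0135,1,0,0,0,0.0135,1,0,0,0,0.0135,1,0,0,0,0.0135,1,0,0,0,0.0135,1,0,0,0,0.0135,1,0,0,0,0.0135])

```text
t: 35.5
position: [0.4684, -0.0309, 0.1869]
eef_rot: [-1.204, -2.901, 0.001]
force: [-1.1, -0.6, -22.5]
gripper_width: 0.183
grip_force: 58.8
```

Run:
```python
from h import *
st()
for i in range(3): get_image("wrist");print(get_state()["wrist_torque"][2])
```

```text
t 35.5 p [ 0.4684 -0.0309  0.1869] psi 134.93 tilt [-0.001 -0.    -1.   ] q [ 0.88  0.43 -1.05  2.04  0.46  0.93  0.37] F [ -1.1  -0.6 -22.5] M [-0.051  0.29   0.666] w 0.183 gf 58.8
0.6238419980124157
0.5480463825815383
0.5824102656514968
```

Emit:
drive_tool(deltas=[0.5,0,0,0,0,0.5,0,0,0,0,0.5,0,0,0,0,0.5,0,0,-0.12,0,0.5,0,0,-0.12,0,0.5,0,0,-0.12,0,0.5,0,0,-0.12,0,0.5,0,0,0,0])

```text
t: 36.45
position: [0.4732, -0.03, 0.3371]
eef_rot: [1.197, 2.892, 0.003]
force: [0.3, 0.1, -0.5]
gripper_width: 0.497
grip_force: 0.0
```

Run:
```python
from h import *
for i in range(6): get_image("wrist")
st();P=camera_params("top");im=get_image("top")
m=black(im,70);m[:125]=0;m[220:]=0;m[:,:230]=0;m[:,325:]=0
n,_,s,ce=cv2.connectedComponentsWithStats(m)
for i in range(1,n):
    if 4<s[i,4]<60: print(s[i].tolist(),ray("top",ce[i],.175).round(3)[:2])
```

```text
t 36.75 p [ 0.4686 -0.0308  0.3305] psi 135.03 tilt [-0.001  0.    -1.   ] q [ 1.09  0.22 -1.22  1.88  0.22  1.2   0.59] F [-0.4 -0.7  1. ] M [-0.107 -0.035  0.034] w 0.498 gf 0.0
[240, 159, 3, 5, 11] [0.584 0.082]
[249, 166, 3, 5, 10] [0.559 0.052]
[257, 172, 4, 4, 10] [0.539 0.02 ]
[266, 201, 4, 4, 12] [ 0.437 -0.008]
```

```bash
python3 -c "
from plant import *
print(sign_off())"
```

```text
the job is handed in; nothing more can be done
None
```

The job is handed in; no verdict came back. All four T-handles were brought snug in the order 1-3-2-4, then turned fully tight in the order 4-2-1-3. Felt torque was about 0.66–0.69 N m on each; handle 4's final value is estimated, because it was read held still. It finished at about 37 s, with the gripper lifted clear.

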